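# Roll the coin tube up onto the counting scale

## Robot

A 6-joint arm with a two-finger parallel gripper is mounted at the origin on the work surface. World frame = base frame: x ahead of the robot, y to its left, z up, the work surface at z = 0. Lengths are in mm, angles in rad, forces in N, time in s.
With the tool pointing down it reaches from about 300 to 775 mm from the base axis. Payload 14.6 kg.
Tool frame: the origin (TCP) lies at the very end of the fingers, on their centre line; the grasp point (between the pads) lies 19 mm behind it; z points along the fingers, y is the line along which they close (so a half turn about z gives the same grasp; the last joint's range is limited). The gripper opens to 94 mm and grips with 3 to 60 N. Pads are 16 mm wide; open, the fingers measure 119 mm over their backs; the gripper's body (75 mm by 177 mm) begins 78 mm behind the grasp point.
Start: joints at [1.166, 0.3, 1.521, -0, 1.321, -0.067], TCP at [182.274, 518.908, 205.446] pointing down, gripper open.
Joint ranges: [-3.03, 3.03], [-0.79, 2.21], [0.23, 2.52], [-1.04, 4.18], [0, 3.07], [-2.55, 2.55]. Speed limits (rad/s): [2.22, 2.22, 2.57, 3.14, 3.14, 3.14].

## Interface

Orientations are given as [roll, pitch, yaw] about the fixed x, y, z axes, in that order (R = Rz(yaw) Ry(pitch) Rx(roll)).
In Python, from cell import manip, camera, get_calibration gives the robot as it stands. The module is installed in compiled form; this text tells all that it offers.
- The arm moves only by the tool jog_arm, never from a script. Its argument "plan" is one flat list of numbers, 6 for each row, row after row: the shift along the world's x, y, z in m, then the turn, a rotation vector about the world's x, y, z in degrees. A call has 1 to 20 rows; each row is the pose to reach, as a shift and turn from the pose commanded when the call began; what a row does not reach only later rows make up. A row lasts 1/10 s, in which the tool goes at most 50 mm and 8.59 degrees, less where a joint would pass 70% of its speed; a pose out of reach is approached as far as the arm can. A call with a gripper value outside its range is refused whole. "claw" is the finger opening in m, from 0 to 0.094, set as the call begins (left out, the last holds). The fingers move at their own pace and stop on an object; "force" is the grip in N (left out, the last holds). Time passes only in rows, so rows that repeat a pose let the fingers close. It gives the time, the measured TCP pose, the force, the opening and the grip force at its end, in the units of the state.
- manip.read_state(): the state, without advancing time (a new reading comes with each control period).
- camera(name): name is "side" or "top"; returns (picture, depth): 400x640x3 uint8, red, green, blue; 400x640 float32, mm along the optical axis (not along the pixel's ray), 0 where there is no reading.
- get_calibration(name): a dict with "fx", "fy", "cx", "cy" (pixels), "origin" and "attitude" of the camera in the world. Camera axes: x right, y down, z forward; pixel columns grow to the right and rows downward; lengths in mm; the calibration is good to about 2 mm. A picture is of the moment at which its call begins. get_calibration takes no time and is no camera call.
- manip.sign_off(): hands the job in; it is judged then, once.
The state is a dict: "clock": time; "joints": joint angles; "qd": joint speeds; "effort": joint torques, N m; "eef_pos": TCP position; "eef_rot": TCP orientation; "wrist_force": force on the tool from outside, world axes, zero at the start; "moment": the same for the moment, N m; "finger_gap": finger opening in mm; "finger_force": force on a finger pad.
Only numpy, scipy, OpenCV 4.12 (cv2) and the standard library are available. Lean on these libraries where they do the work, as an engineer would, in place of code of your own. Each camera call takes 0.05 s, during which the arm holds its last target. There are 200 camera calls.

## Task

Roll the filled coin tube with the blue caps up the counting scale's ramp with your fingertips, slowly and steadily and without letting it roll back down, over the crest and fully home against the orange stop; leave it resting there on the blue landing and take the hand away. Only push it: do not take it between the fingers, lift it or carry it, and leave the jar, the coin tray and the red-capped tube alone.

Things in the scene. Friction and masses are not known exactly. Their poses are not given: they have to be found in the camera images.
- scale: Counting scale with a loading ramp, fixed to the table, 307 mm long, 170 mm wide. Origin on the table; x points uphill (foot to stop), y to the left across the ramp, z up. Running surface 150 mm wide, between grey side rails 10 mm thick that rise 10 mm above it. Along its x: grey foot, pale metal ramp, crest, blue landing, orange stop, low white display pod (40 mm high, ends at +162 mm).
- foot (a point): Point on the grey foot's top, on the centre line, at x = -105 mm of the scale. The foot is level, 12 mm above the table, from x = -145 mm (open low end) to -75 mm, where the ramp begins. The tube starts within 15 mm of this point and would roll off the low end if let run.
- crest (a point): Top of the ramp on the centre line, at x = +45 mm of the scale, 29 mm above the table. The ramp climbs straight to it from x = -75 mm, height 12 mm (about 8 degrees); a tube let go on the ramp rolls down. Past the crest the blue landing falls gently to 26 mm at the stop, so a tube over the crest stays by itself.
- stop (a point): Top edge of the orange stop's upright face, on the centre line: x = +90 mm of the scale, 56 mm above the table. The stop bar is rigid, 12 mm thick, and spans the whole width.
- seat (a point): Where the tube's centre lies when it is home against the stop: on the centre line, x = +70 mm of the scale, 47.4 mm above the table. Its axes are those of the scale.
- tube: The tube to roll: rigid closed cylinder full of silver and gold coins with blue end caps, 40 mm in diameter, 110 mm long, about 0.4 kg. Origin at its centre; its y axis runs along the cylinder, which lies roughly across the ramp (up to about 7 degrees askew), on the foot at the start. x and z turn with it as it rolls. It is rigid and smooth and rolls with almost no resistance.
- tube_left (a point): Point on the tube's centre line, 35 mm from its centre towards its own +y.
- tube_right (a point): Point on the tube's centre line, 35 mm from its centre towards its own -y.
- spare: Bystander: the same kind of coin tube with red caps, 40 mm in diameter, standing upright, 110 mm high, loose. Origin at the centre of its underside.
- jar: Bystander: glass jar with a yellow lid, 64 mm in diameter, 100 mm high, loose. Origin at the centre of its underside.
- tray: Bystander: low black tray with coin stacks, 100 x 80 mm, 28 mm high, loose. Origin at the centre of its underside.
There are look-alikes about, which are no part of the job. What is shaped like the tube but green or purple is not meant.

How it is judged (in metres and radians):
On the way:
1. the tube is rolled past the middle of the ramp, still lying on it (x of tube in the frame of scale between -0.02 and 0.045 m and z of tube in the frame of scale below 0.06 m), for 0.1 s.
At the end, for the whole second after the job is handed in: The tube lies at rest (below 20 mm/s) on the landing against the stop: its centre within 5 mm of site seat along the ramp and in height and within 25 mm across, its axis within 0.1 rad of the stop's line; the jar, tray and spare tube stand where they stood (20 mm, 0.1 rad) (x of tube in the frame of seat between -0.005 and 0.005 m and y of tube in the frame of seat between -0.025 and 0.025 m and z of tube in the frame of seat between -0.005 and 0.005 m and angle between the y axis of tube and the y axis of scale, either way round below 0.1 rad and linear speed of tube below 0.02 m/s and distance of each of spare, jar, tray from where it was at the start of the episode below 0.02 m and angle between each of spare, jar, tray's own z axis and vertical below 0.1 rad); the robot touches nothing.
It fails at once if the tube rolls back off the low end of the foot (x of tube in the frame of scale below -0.15 m).
It fails at once if the tube runs loose: faster than 0.3 m/s (rolling back, flicked or dropped) (linear speed of tube above 0.3 m/s).
It fails at once if the tube is lifted: more than about 18 mm clear of the surface below it ((x of tube in the frame of scale below -0.06 m and z of tube in the frame of scale above 0.052 m) or (x of tube in the frame of scale below 0 m and z of tube in the frame of scale above 0.061 m) or z of tube in the frame of scale above 0.068 m).
It fails at once if the tube is taken between the fingers (the grasp point comes within 20 mm of its centre line) (distance between the grasp point and tube below 0.02 m or distance between the grasp point and tube_left below 0.02 m or distance between the grasp point and tube_right below 0.02 m).
It fails at once if the jar, the tray or the spare tube is moved by more than 20 mm (distance of any of spare, jar, tray from where it was at the start of the episode above 0.02 m).
It also fails if it takes over 35 s, if anything falls off the work surface, if the arm or the gripper's body presses on something with over 40 N, if the wrist force passes 120 N, or if a joint passes its speed limit or range.

## Working session

There is one attempt and no reset: what is moved stays moved. The work goes in short steps, Python scripts to look and compute and a tool call to move; the robot and the scene stay as the last step left them, time stands still between calls to the robot, and variables do not carry over. Pictures are saved under pics/ and viewed, at most 10 in all, crops included, and the job is handed in when it is done.

Besides the shell and the picture viewer there is one more tool, called after "Request:" by a JSON object that holds its "op" and its "data". jog_arm: Moves the arm, as the interface text tells. Its arguments: {"type":"object","properties":{"plan":{"type":"array"},"claw":{"type":"number"},"force":{"type":"number"}},"required":["plan"]}

```bash
mkdir -p pics; cat > h.py <<'E'
import numpy as np, cv2
from cell import manip, camera, get_calibration
from scipy.spatial.transform import Rotation as R
def snap(n,f=None):
    im,d=camera(n)
    if f: cv2.imwrite('pics/'+f,im[:,:,::-1])
    return im,d
def cloud(n,d):
    c=get_calibration(n); v,u=np.mgrid[0:400,0:640]
    p=np.stack([(u-c['cx'])/c['fx']*d,(v-c['cy'])/c['fy']*d,d],-1)
    A=np.array(c['attitude'])
    M=A if A.shape==(3,3) else R.from_euler('xyz',A).as_matrix()
    return p@M.T+np.array(c['origin'])
E
python3 - <<'E'
from h import *
for n in('top','side'):
    im,d=snap(n,n+'1.png'); print(n,get_calibration(n)); np.savez(n+'1.npz',im=im,d=d)
s=manip.read_state();print(s)
E
```

```text
top {'fx': 408.6262176831777, 'fy': 408.6262176831777, 'cx': 317.04830948594184, 'cy': 205.20226824428968, 'origin': array([ 362.85777513,   45.72960742, 1022.69314124]), 'attitude': array([-2.93201360e+00, -1.21303629e-03, -1.62992638e+00])}
side {'fx': 502.27943589168717, 'fy': 502.27943589168717, 'cx': 318.3508968485182, 'cy': 194.40194730649569, 'origin': array([524.07408849, 991.92383617, 906.00066534]), 'attitude': array([-2.29278883,  0.01142834, -3.09319587])}
{'clock': 0.1, 'joints': array([ 1.16636919e+00,  3.00382626e-01,  1.52149472e+00,  4.51927580e-06,
        1.32070304e+00, -6.65932000e-02]), 'qd': array([ 0.00012087, -0.00307959, -0.0020816 ,  0.00115777, -0.0008033 ,
        0.00080341]), 'effort': array([ 2.33444822e-03, -5.32638323e+01, -3.53286231e+01,  7.09785079e-02,
        2.34153948e-02, -8.26861583e-05]), 'eef_pos': array([182.20326405, 518.70342523, 204.97139348]), 'eef_rot': array([-3.14060740e+00, -7.00959316e-05,  2.80375756e+00]), 'wrist_force': array([-0.19385643, -0.42891121,  0.52310021]), 'moment': array([0.00888585, 0.01014275, 0.04461329]), 'finger_force': 0.0, 'finger_gap': 94.23230932241458}
```

View pics/top1.png

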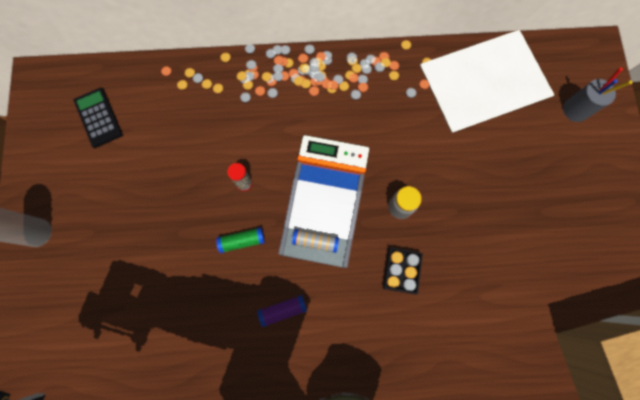

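View pics/side1.png

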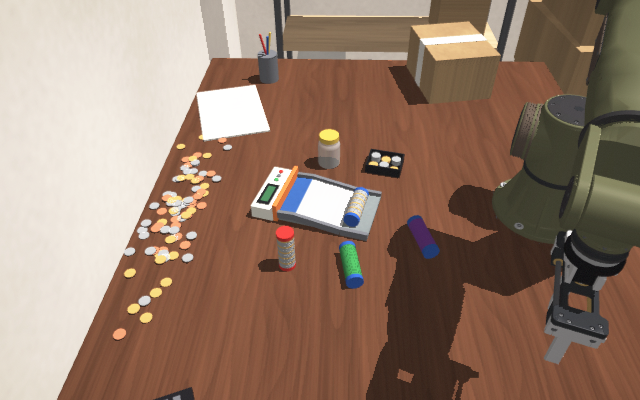

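The top view shows these candidates:
- Silver and gold tube with blue caps on the scale's foot, top (316,240), side (356,207). It matches the description, so I choose it.
- Green tube at top (240,240), not meant.
- Purple tube at top (283,311), not meant.
- Red-capped upright tube at top (238,172), a bystander.

Next I measure and check the choice in a close crop.

```bash
cat > m.py <<'E'
from h import *
def scale_pose(n,im,d,roi):
    P=cloud(n,d); hsv=cv2.cvtColor(im,cv2.COLOR_RGB2HSV); u0,v0,u1,v1=roi
    m=np.zeros((400,640),bool); m[v0:v1,u0:u1]=1; m&=d>0
    fp=m&(P[...,2]>7)&(P[...,2]<75)
    k,l,s,_=cv2.connectedComponentsWithStats(fp.astype(np.uint8)); i=1+np.argmax(s[1:,4]); fp=l==i
    r=cv2.minAreaRect(P[fp][:,:2].astype(np.float32))
    org=fp&(hsv[...,0]<13)&(hsv[...,1]>190)&(hsv[...,2]>150)
    o=P[org]; ro=cv2.minAreaRect(o[:,:2].astype(np.float32))
    return P,hsv,fp,r,o,ro
if __name__=='__main__':
    for n,roi in(('top',(270,125,380,275)),('side',(245,160,390,245))):
        z=np.load(n+'1.npz'); P,hsv,fp,r,o,ro=scale_pose(n,z['im'],z['d'],roi)
        print(n,'foot',r,'org',ro,o.mean(0),len(o),np.percentile(o[:,2],[5,50,95]))
        hh=P[...,2]
        t=P[fp]; 
        u=np.array(ro[0]);print(t.min(0),t.max(0))
        im=z['im'][roi[1]:roi[3],roi[0]:roi[2],::-1]; cv2.imwrite(f'pics/{n}_crop.png',cv2.resize(im,None,fx=4,fy=4))
E
python3 m.py
```

```text
top foot ((586.767578125, 12.368736267089844), (170.61434936523438, 307.09661865234375), 75.46758270263672) org ((669.4491577148438, -9.277427673339844), (168.64794921875, 10.722840309143066), 75.54513549804688) [666.31386338  -7.46298966  49.94189779] 142 [41.54852258 50.35097285 56.63228059]
[ 418.03816114 -105.4180663     7.09312373] [754.03982392 132.41849811  61.53154547]m.py:14: RuntimeWarning: Mean of empty slice.
  print(n,'foot',r,'org',ro,o.mean(0),len(o),np.percentile(o[:,2],[5,50,95]))
  ret = um.true_divide(
Traceback (most recent call last):
  File "m.py", line 14, in <module>
    print(n,'foot',r,'org',ro,o.mean(0),len(o),np.percentile(o[:,2],[5,50,95]))
                                               ~~~~~~~~~~~~~^^^^^^^^^^^^^^^^^^
IndexError: index -1 is out of bounds for axis 0 with size 0
```

View pics/top_crop.png

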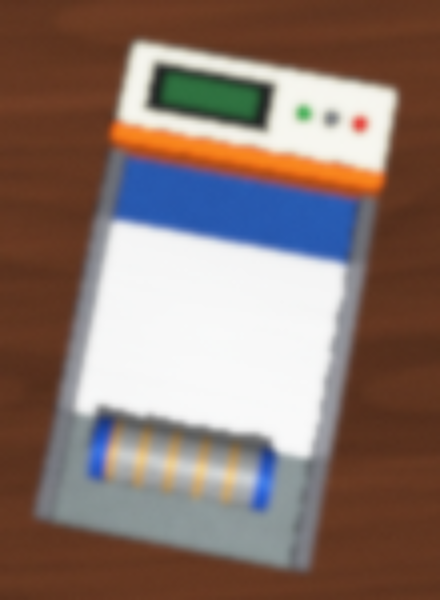

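The crop confirms the choice: silver and gold bands with blue caps at both ends (crop (97,448) and (262,480)), lying on the grey foot. The scale footprint fits 170.6 x 307.1 mm.

```bash
cat >> h.py <<'E'
TH=-0.2536; O=np.array([578.5,14.5]); C,S=np.cos(TH),np.sin(TH); RS=np.array([[C,-S],[S,C]])
def w2s(p): return np.c_[(p[:,:2]-O)@RS, p[:,2]]
def tube(n='top',d=None):
    if d is None: d=snap(n)[1]
    q=w2s(cloud(n,d).reshape(-1,3)); 
    fl=np.interp(q[:,0],[-75,45,90],[12,29,26])
    m=(abs(q[:,1])<72)&(q[:,0]>-150)&(q[:,0]<87)&(q[:,2]>fl+24)&(q[:,2]<fl+48)&(d.reshape(-1)>0)
    q=q[m]; r=cv2.minAreaRect(q[:,:2].astype(np.float32)); return q,r
E
python3 - <<'E'
from h import *
for n in('top','side'):
    q,r=tube(n,np.load(n+'1.npz')['d']); print(n,len(q),r,np.percentile(q[:,2],98),q.mean(0))
P=cloud('top',np.load('top1.npz')['d'])
for k,(u,v) in dict(red=(237,171),jar=(408,199)).items(): print(k,P[v,u],w2s(P[v,u][None]))
print('target world', O+RS@[-143,0])
E
```

```text
top 687 ((-96.6741714477539, 1.7457275390625), (38.29119110107422, 109.87291717529297), 0.03235575929284096) 53.374316709080766 [-97.85400362   2.24588636  47.50985311]
side 481 ((-16.08831024169922, 6.659423828125), (209.1279754638672, 115.28446197509766), 2.0099501609802246) 53.644754719008276 [-99.00368722   9.52366229  46.62503395]
red [647.98545398 213.68551337 112.17679748] [[ 17.28925609 210.24789815 112.17679748]]
jar [ 560.7736038  -177.96689315  100.93673232] [[  31.12867609 -190.75831726  100.93673232]]
target world [440.07378481  50.37733196]
```

Request:
{"op": "jog_arm", "data": {"plan": [0.08,-0.145,0,0,0,1.5,0.26,-0.467,0,0,0,4.8,0.26,-0.467,0,0,0,4.8,0.26,-0.467,0,0,0,4.8,0.26,-0.467,0,0,0,4.8,0.26,-0.467,0,0,0,4.8,0.26,-0.467,0,0,0,4.8,0.26,-0.467,0,0,0,4.8,0.26,-0.467,0,0,0,4.8,0.26,-0.467,0,0,0,4.8,0.26,-0.467,0,0,0,4.8,0.26,-0.467,0,0,0,4.8,0.26,-0.467,0,0,0,4.8,0.26,-0.467,0,0,0,4.8,0.26,-0.467,0,0,0,4.8], "claw": 0.06, "force": 20}}

```text
clock: 1.6
eef_pos: [441.9, 52.9, 205.5]
eef_rot: [3.142, 0.0, 2.889]
wrist_force: [0.4, 0.3, 0.7]
finger_gap: 60.0
finger_force: 0.0
```

Request:
{"op": "jog_arm", "data": {"plan": [0,0,-0.04,0,0,0,0,0,-0.08,0,0,0,0,0,-0.12,0,0,0,0,0,-0.14,0,0,0,0,0,-0.155,0,0,0,0,0,-0.168,0,0,0,0,0,-0.176,0,0,0,0,0,-0.18,0,0,0,0,0,-0.18,0,0,0,0,0,-0.18,0,0,0]}}

```text
clock: 2.6
eef_pos: [442.6, 52.1, 26.0]
eef_rot: [3.141, 0.001, 2.888]
wrist_force: [0.1, 0.3, 0.1]
finger_gap: 60.2
finger_force: 0.0
```

```bash
python3 - <<'E'
from h import *
s=manip.read_state(); print(s['eef_pos'],w2s(s['eef_pos'][None]),s['wrist_force'])
snap('side','side2.png')
im,d=snap('top','t2.png'); q,r=tube('top',d); print(len(q),r)
a=cv2.imread('pics/side2.png')[150:260,240:400]; cv2.imwrite('pics/s2c.png',cv2.resize(a,None,fx=4,fy=4))
E
```

```text
[442.55821944  52.05008062  25.95816373] [[-141.01470543    2.24256749   25.95816373]] [0.0564371  0.30489745 0.06641378]
0 ((0.0, 0.0), (0.0, 0.0), 0.0)
```

View pics/s2c.png

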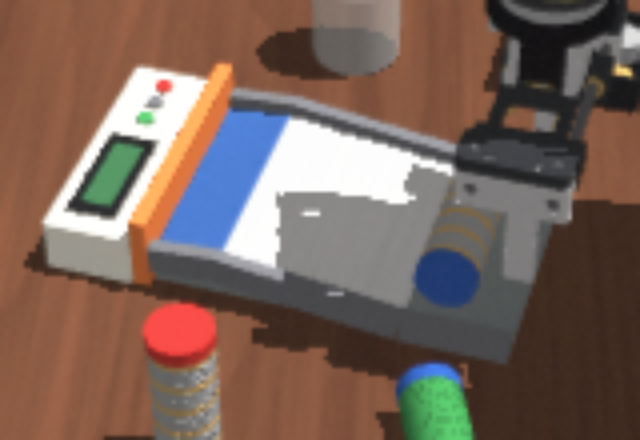

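The side crop shows both fingertips just downhill of the tube (crop (520,230), tube cap (447,265)) and clear of the rails. I start the slow push along the ramp direction.

Request:
{"op": "jog_arm", "data": {"plan": [0.003,-0.0008,0,0,0,0,0.006,-0.0015,0,0,0,0,0.009,-0.0023,0,0,0,0,0.012,-0.003,0,0,0,0,0.0145,-0.0038,0,0,0,0,0.0174,-0.0045,0,0,0,0,0.0203,-0.0053,0,0,0,0,0.0232,-0.006,0,0,0,0,0.0261,-0.0068,0,0,0,0,0.029,-0.0075,0,0,0,0,0.0319,-0.0083,0,0,0,0,0.0348,-0.009,0,0,0,0,0.0377,-0.0098,0.0002,0,0,0,0.0407,-0.0105,0.0006,0,0,0,0.0436,-0.0113,0.001,0,0,0,0.0465,-0.012,0.0014,0,0,0,0.0494,-0.0128,0.0018,0,0,0,0.0523,-0.0136,0.0023,0,0,0,0.0552,-0.0143,0.0027,0,0,0,0.0581,-0.0151,0.0031,0,0,0]}}

```text
clock: 4.7
eef_pos: [499.3, 37.1, 28.5]
eef_rot: [-3.141, -0.003, 2.888]
wrist_force: [-10.1, 2.5, 8.6]
finger_gap: 60.0
finger_force: 5.6
```

```bash
python3 - <<'E'
from h import *
s=manip.read_state(); print(w2s(s['eef_pos'][None]),s['wrist_force'],s['moment'])
snap('side','side3.png')
a=cv2.imread('pics/side3.png')[150:260,240:400]; cv2.imwrite('pics/s3c.png',cv2.resize(a,None,fx=4,fy=4))
E
```

```text
[[-82.31079328   1.99066136  28.4777581 ]] [-10.11917587   2.45537003   8.60417588] [0.52951576 2.00067605 0.0099651 ]
```

View pics/s3c.png

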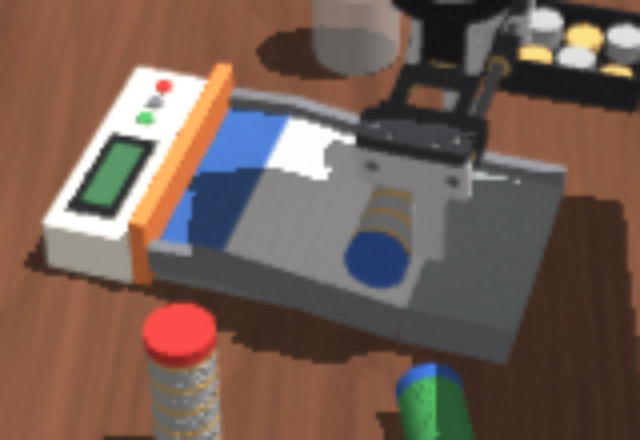

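The tube is on the ramp (cap at crop (378,260)), square and against both fingers, with about 10 N of push. I continue.

Request:
{"op": "jog_arm", "data": {"plan": [0.0029,-0.0008,0.0004,0,0,0,0.0058,-0.0015,0.0009,0,0,0,0.0087,-0.0023,0.0013,0,0,0,0.0116,-0.003,0.0017,0,0,0,0.0145,-0.0038,0.0021,0,0,0,0.0174,-0.0045,0.0026,0,0,0,0.0203,-0.0053,0.003,0,0,0,0.0232,-0.006,0.0034,0,0,0,0.0261,-0.0068,0.0038,0,0,0,0.029,-0.0075,0.0043,0,0,0,0.0319,-0.0083,0.0047,0,0,0,0.0348,-0.009,0.0051,0,0,0,0.0377,-0.0098,0.0055,0,0,0,0.0407,-0.0105,0.006,0,0,0,0.0436,-0.0113,0.0064,0,0,0,0.0465,-0.012,0.0068,0,0,0,0.0494,-0.0128,0.0072,0,0,0,0.0523,-0.0136,0.0077,0,0,0,0.0552,-0.0143,0.0081,0,0,0,0.0581,-0.0151,0.0085,0,0,0]}}

```text
clock: 6.75
eef_pos: [557.5, 22.1, 37.1]
eef_rot: [-3.141, -0.003, 2.888]
wrist_force: [-10.5, 3.3, 9.9]
finger_gap: 60.1
finger_force: 5.6
```

```bash
python3 - <<'E'
from h import *
s=manip.read_state(); print(s['clock'],w2s(s['eef_pos'][None]),s['wrist_force'],s['moment'])
E
```

```text
6.75 [[-22.19752584   2.05395596  37.07371572]] [-10.48343801   3.2948972    9.86143794] [ 0.58377383  1.98753125 -0.02682583]
```

Request:
{"op": "jog_arm", "data": {"plan": [0.0029,-0.0008,0.0004,0,0,0,0.0058,-0.0015,0.0009,0,0,0,0.0087,-0.0023,0.0013,0,0,0,0.0116,-0.003,0.0017,0,0,0,0.0145,-0.0038,0.0021,0,0,0,0.0174,-0.0045,0.0026,0,0,0,0.0203,-0.0053,0.003,0,0,0,0.0232,-0.006,0.0034,0,0,0,0.0261,-0.0068,0.0038,0,0,0,0.029,-0.0075,0.0043,0,0,0,0.0315,-0.0082,0.0046,0,0,0,0.0335,-0.0087,0.0049,0,0,0,0.0355,-0.0092,0.005,0,0,0,0.0375,-0.0097,0.005,0,0,0,0.0395,-0.0102,0.005,0,0,0,0.041,-0.0106,0.005,0,0,0,0.0425,-0.011,0.005,0,0,0,0.044,-0.0114,0.005,0,0,0,0.0455,-0.0118,0.005,0,0,0,0.047,-0.0122,0.005,0,0,0]}}

```text
clock: 8.75
eef_pos: [605.6, 9.5, 42.1]
eef_rot: [-3.142, 0.0, 2.888]
wrist_force: [0.6, -0.3, -1.0]
finger_gap: 60.0
finger_force: 0.0
```

```bash
python3 - <<'E'
from h import *
s=manip.read_state(); print(s['clock'],w2s(s['eef_pos'][None]),s['wrist_force'],s['moment'])
snap('side','side4.png')
a=cv2.imread('pics/side4.png')[150:260,240:400]; cv2.imwrite('pics/s4c.png',cv2.resize(a,None,fx=4,fy=4))
E
```

```text
8.75 [[27.50090711  1.91316682 42.0672144 ]] [ 0.6374141  -0.25254462 -1.01625009] [-0.01338224  0.01822652  0.0747628 ]
```

View pics/s4c.png

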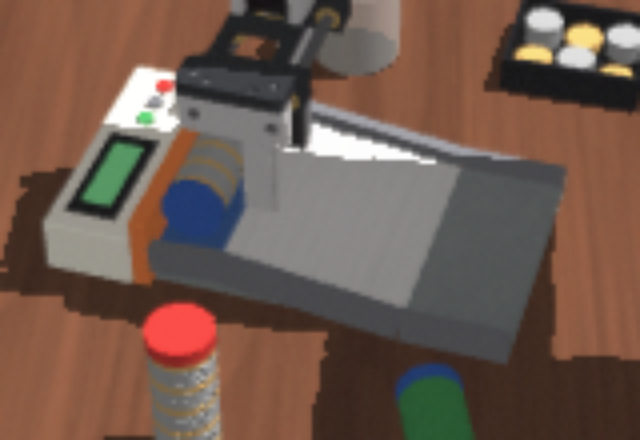

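The tube is over the crest and lies at or near the orange stop (cap at crop (197,205)), with no force on the fingers. I follow gently to seat it.

Request:
{"op": "jog_arm", "data": {"plan": [0.002,-0.0005,0,0,0,0,0.004,-0.001,0,0,0,0,0.006,-0.0016,0,0,0,0,0.0075,-0.0019,0,0,0,0,0.009,-0.0023,0,0,0,0,0.01,-0.0026,0,0,0,0,0.011,-0.0028,0,0,0,0,0.012,-0.0031,0,0,0,0,0.013,-0.0034,0,0,0,0,0.0135,-0.0035,0,0,0,0,0.0135,-0.0035,0,0,0,0]}}

```text
clock: 9.9
eef_pos: [617.4, 6.5, 41.9]
eef_rot: [-3.141, -0.004, 2.888]
wrist_force: [-14.0, 2.5, 9.1]
finger_gap: 59.9
finger_force: 6.8
```

Request:
{"op": "jog_arm", "data": {"plan": [0.001,-0.0003,0,0,0,0,0.0015,-0.0004,0,0,0,0,0.0015,-0.0004,0,0,0,0]}}

```text
clock: 10.2
eef_pos: [617.5, 6.4, 41.9]
eef_rot: [-3.141, -0.008, 2.888]
wrist_force: [-24.2, 5.1, 14.9]
finger_gap: 59.7
finger_force: 12.5
```

The force climbs without motion, so the tube is against the stop. I ease off, back away, then rise.

Request:
{"op": "jog_arm", "data": {"plan": [-0.001,0.0003,0,0,0,0,-0.002,0.0005,0,0,0,0,-0.004,0.001,0,0,0,0,-0.008,0.002,0,0,0,0,-0.014,0.0036,0,0,0,0,-0.024,0.006,0,0,0,0,-0.034,0.009,0.005,0,0,0,-0.04,0.01,0.03,0,0,0,-0.05,0.013,0.07,0,0,0,-0.08,0.02,0.11,0,0,0,-0.12,0.03,0.15,0,0,0,-0.16,0.04,0.18,0,0,0,-0.2,0.05,0.2,0,0,0,-0.23,0.06,0.2,0,0,0,-0.23,0.06,0.2,0,0,0,-0.23,0.06,0.2,0,0,0]}}

```text
clock: 11.8
eef_pos: [390.2, 65.8, 242.7]
eef_rot: [3.141, 0.002, 2.888]
wrist_force: [-0.4, -0.3, 0.7]
finger_gap: 60.2
finger_force: 0.0
```

```bash
python3 - <<'E'
from h import *
im,d=snap('top','t5.png'); q,r=tube('top',d); print(len(q),r,np.percentile(q[:,2],98) if len(q) else 0)
print(manip.read_state()['wrist_force'])
a=snap('side')[0][150:260,240:400,::-1]; b=im[110:290,220:460,::-1]
cv2.imwrite('pics/c5.png',np.vstack([cv2.resize(a,(480,300)),cv2.resize(b,(480,300))]))
E
```

```text
627 ((68.17143249511719, 1.9008598327636719), (37.42930221557617, 109.99676513671875), 0.046814173460006714) 69.44325597157246
[0.6859942  0.63241532 0.85702642]
```

View pics/c5.png

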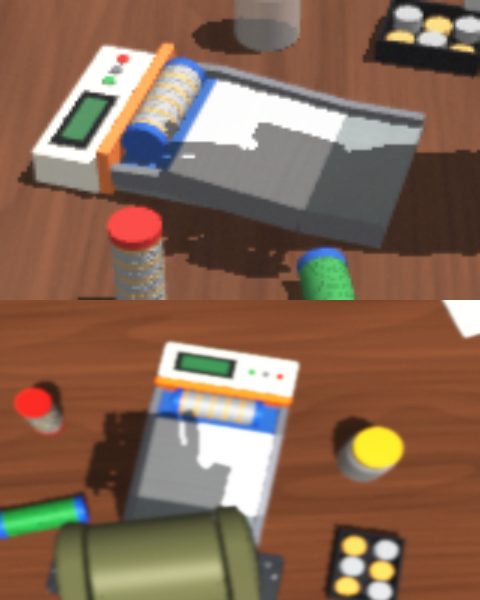

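The tube lies square against the orange stop (upper crop (165,105), lower (218,407)). The bystanders look undisturbed and the hand is clear.

```bash
python3 -c "
from cell import manip
print(manip.sign_off())"
```

```text
the job is handed in; nothing more can be done
None
```

I rolled the blue-capped tube up the ramp and over the crest, and it now rests square against the orange stop with the hand withdrawn; the job is handed in at about 12 s, with no verdict returned.

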